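Unstack a coupling service kit into its inspection nests

TASK

The parts of a service kit stand piled on one another on the bench: a flanged bearing, a roll of thread tape, a large nut and a mini coupler. Take the pile apart and set each part in its own nest: the coupler in the rectangular nest, the nut in the hexagonal one, the tape roll in the smaller round one and the bearing in the larger round one. In the end each lies flat on the floor of its nest, the same way up as now, roughly in the middle, and let go.

Things in the scene. Friction and masses are not known exactly. Their poses are not given: they have to be found in the camera images.
- coupler_centre (a point): plated mini quick coupler lying on its side, on top of the pile at the start: 41 mm long (its y), 23 mm wide (its x), 20 mm high. The point is its centre, 10 mm above its underside; z up. Its thick body reaches from y = -8 mm to y = +20 mm, 23 mm wide and with level underside; the thinner threaded end (16 mm) reaches from there to y = -20 mm. Grasp the thick body, about y = +6 mm, across x. 40 g.
- nut_centre (a point): large plain steel hexagon nut, third from the bottom of the pile at the start, lying flat: 41 mm across flats, 47 mm across corners, 20 mm high. The point is its centre, 10 mm above its underside; z up; corners lie on its x axis, two flats face its +y and -y. About 120 g.
- tape_centre (a point): blue and white roll of thread seal tape, second from the bottom of the pile at the start, lying flat: 57 mm diameter, 14 mm high (the blue outer rim reaches from 2 to 12 mm above its underside). The point is its centre, 7 mm above its underside; z up. 30 g.
- bearing_centre (a point): plated steel flanged bearing, bottom of the pile, flange down: flange 92 mm (its y) by 72 mm (its x), 7 mm thick; above it a round body, its upper ring 56 mm in diameter, 26 to 35 mm above the underside (52 to 56 mm below that). The tape rests on it at 35 mm; screw heads reach 38 mm. The point is its centre, 19 mm above its underside; z up. Grasp the upper ring, from any side. 310 g.
- nest_large_round: the larger of the two round nests, for the bearing: 114 mm inside diameter, 122 mm outside. It is fixed to the bench. Aluminium lip around a brown cork floor; floor top 2.5 mm and lip top 6 mm above the table, lip 4 mm wide. Origin: its middle, at table height; z up. 
- nest_small_round: the smaller of the two round nests, for the tape roll: 82 mm inside diameter, 90 mm outside. It is fixed to the bench. Aluminium lip around a brown cork floor; floor top 2.5 mm and lip top 6 mm above the table, lip 4 mm wide. Origin: its middle, at table height; z up. 
- nest_hex: hexagonal nest, for the nut: 68 mm inside across flats, 76 mm outside. It is fixed to the bench. Aluminium lip around a brown cork floor; floor top 2.5 mm and lip top 6 mm above the table, lip 4 mm wide. Origin: its middle, at table height; z up. 
- nest_rect: rectangular nest, for the mini coupler: inside 60 mm (its x) by 80 mm (its y), 8 mm more outside. It is fixed to the bench. Aluminium lip around a brown cork floor; floor top 2.5 mm and lip top 6 mm above the table, lip 4 mm wide. Origin: its middle, at table height; z up. 

How it is judged:
At the end, for the whole second after the job is handed in: Coupler, nut, tape roll and bearing each rest on the floor of their own nest (height within 2.5 mm), centre within 14 mm horizontally of the nest's middle, upright as at the start within 0.09 rad, released and at rest (horizontal distance between coupler_centre and nest_rect below 0.014 m and z of coupler_centre in the frame of nest_rect between 0.01 and 0.015 m and angle between each of coupler_centre, nut_centre, tape_centre, bearing_centre's own z axis and vertical below 0.09 rad and linear speed of each of coupler, nut, tape, bearing below 0.02 m/s and horizontal distance between nut_centre and nest_hex below 0.014 m and z of nut_centre in the frame of nest_hex between 0.01 and 0.015 m and horizontal distance between tape_centre and nest_small_round below 0.014 m and z of tape_centre in the frame of nest_small_round between 0.007 and 0.012 m and horizontal distance between bearing_centre and nest_large_round below 0.014 m and z of bearing_centre in the frame of nest_large_round between 0.019 and 0.024 m); the robot touches nothing.
It also fails if it takes over 96 s, if anything falls off the work surface, if the arm or the gripper's body presses on something with over 40 N, if the wrist force passes 120 N, or if a joint passes its speed limit or range.

ROBOT

A 7-joint arm with a two-finger parallel gripper is mounted at the origin on a cart in front of the work surface, level with it; the furniture and walls round the work are solid. World frame = base frame: x ahead of the robot, y to its left, z up, the work surface at z = 0. Lengths are in m, angles in rad, forces in N, time in s.
With the tool pointing down it reaches from about 0.4 to 0.875 m from the base axis. Payload 4.4 kg.
Tool frame: the origin (TCP) lies midway between the tips of the shut fingers; the grasp point (between the pads) lies 19 mm behind it; z points along the fingers, y is the line along which they close (so a half turn about z gives the same grasp; the last joint's range is limited). The gripper opens to 85 mm and grips with 20 to 120 N. Pads are 22 mm wide; open, the fingers measure 114 mm over their backs; the gripper's body (76 mm by 85 mm) begins 54 mm behind the grasp point. The pads swing forward as they close: fully open they stand 13 mm farther back than shut.
Start: joints at [-1.37, 0.628, 0.038, 1.517, -0.027, 0.996, -0.02], TCP at [0.171, 0.627, 0.231] pointing down, gripper open.
Joint ranges: [-3.06, 3.06], [-0.37, 2.12], [-1.25, 1.32], [0.18, 2.47], [-1.1, 4.24], [0.23, 1.98], [-2.94, 2.94]. Speed limits (rad/s): [2.57, 2.57, 3.14, 3.14, 3.14, 3.14, 3.14].

INTERFACE

Orientations are given as [roll, pitch, yaw] about the fixed x, y, z axes, in that order (R = Rz(yaw) Ry(pitch) Rx(roll)).
In Python, from cell import ctrl gives the robot as it stands.
- The arm moves only by the tool send_rows, never from a script. Its argument "rows" is a list of rows, each a list of 2 entries, a list of its own where there are three numbers: the shift along the tool's x, y, z in m, then the turn, a rotation vector about the tool's x, y, z in degrees. In form: [[[x, y, z], [wx, wy, wz]], ...]. A call has 1 to 12 rows; each row is the pose to reach, as a shift and turn from the pose commanded when the call began, along the tool's axes at that moment; what a row does not reach only later rows make up. A row lasts 1/8 s, in which the tool goes at most 62.5 mm and 10.7 degrees, less where a joint would pass 70% of its speed; a pose out of reach is approached as far as the arm can. A call with a gripper value outside its range is refused whole. "hand" is the opening in per cent of the stroke, from 0 (shut) to 100 (fully open), set as the call begins (left out, the last holds). The fingers move at their own pace and stop on an object; "force" is the grip in N (left out, the last holds). Time passes only in rows, so rows that repeat a pose let the fingers close. It gives the time, the measured TCP pose, the force, the opening and the grip force at its end, in the units of the state.
- ctrl.get_obs(): the state, without advancing time (a new reading comes with each control period).
- ctrl.capture(name): name is "scene" or "top" or "wrist"; returns (picture, depth): 420x560x3 uint8, blue, green, red; 420x560 float32, m along the optical axis (not along the pixel's ray), 0 where there is no reading.
- ctrl.camera_model(name): a dict with "fx", "fy", "cx", "cy" (pixels), "xyz" and "orientation" of the camera in the world. Camera axes: x right, y up, looking along -z (the intrinsics and any distortion apply to the point x, -y, -z); pixel columns grow to the right and rows downward; lengths in m; the calibration is good to about 2 mm. The wrist camera is an equidistant fisheye: a pixel r from the principal point sees the ray r / f radians off the axis. A picture is of the moment at which its call begins: read the wrist's pose just before it. camera_model takes no time and is no camera call; for the wrist camera it gives the pose at the moment of the call.
- ctrl.job_done(): hands the job in; it is judged then, once.
The state is a dict: "time": time; "qpos": joint angles; "qvel": joint speeds; "effort": joint torques, N m; "ee_pos": TCP position; "ee_rot": TCP orientation; "wrist_force": force on the tool from outside, world axes, zero at the start; "moment": the same for the moment, N m; "finger_gap": opening from 0.0 (shut) to 1.0 (fully open); "grip_force": force on a finger pad.
Only numpy, scipy, OpenCV 4.12 (cv2) and the standard library are available. Lean on these libraries where they do the work, as an engineer would, in place of code of your own. Each camera call takes 0.05 s, during which the arm holds its last target. There are 200 camera calls.

## Working session

There is one attempt and no reset: what is moved stays moved. The work goes in short steps, Python scripts to look and compute and a tool call to move; the robot and the scene stay as the last step left them, time stands still between calls to the robot, and variables do not carry over. Pictures are saved under pics/ and viewed, at most 14 in all, crops included, and the job is handed in when it is done.

Besides the shell and the picture viewer there is one more tool, called after ">>>" as name(argument=value, ...), one argument or row to a line, values as JSON. send_rows: Moves the arm, as the interface text tells. Its arguments: {"type":"object","properties":{"rows":{"type":"array","items":{"type":"array"}},"hand":{"type":"number"},"force":{"type":"number"}},"required":["rows"]}

```bash
mkdir -p pics; cat > h.py <<'E'
import numpy as np, cv2
from scipy.spatial.transform import Rotation as R
from cell import ctrl
def rot(o): 
    o=np.array(o)
    return R.from_euler('xyz',o) if o.size==3 else R.from_matrix(o)
def pts(name,depth,m):
    "world points of every pixel (pinhole)"
    v,u=np.mgrid[:depth.shape[0],:depth.shape[1]]
    c=np.stack([(u-m['cx'])/m['fx']*depth,-(v-m['cy'])/m['fy']*depth,-depth],-1)
    return rot(m['orientation']).apply(c.reshape(-1,3)).reshape(c.shape)+m['xyz']
E
python3 - <<'E'
from h import *
s=ctrl.get_obs(); print({k:np.round(v,3) for k,v in s.items()})
for n in('scene','top','wrist'):
    m=ctrl.camera_model(n); print(n,m)
    p,d=ctrl.capture(n); cv2.imwrite(f'pics/{n}0.png',p); np.save(f'pics/{n}0.npy',d)
E
```

```text
{'time': np.float64(0.0), 'qpos': array([-1.37 ,  0.629,  0.038,  1.518, -0.027,  0.996, -0.02 ]), 'qvel': array([ 0.   , -0.001, -0.002,  0.002, -0.001, -0.001, -0.001]), 'effort': array([-0.0000e+00, -5.6340e+01,  1.2270e+00, -1.9345e+01,  1.1000e-02,
        1.0000e-02, -0.0000e+00]), 'ee_pos': array([0.171, 0.626, 0.23 ]), 'ee_rot': array([-3.14 ,  0.   ,  2.875]), 'wrist_force': array([ 1.121, -0.278, -0.6  ]), 'moment': array([-0.001, -0.002, -0.036]), 'grip_force': np.float64(0.0), 'finger_gap': np.float64(0.998)}
scene {'fx': 381.51313637954826, 'fy': 381.51313637954826, 'cx': 278.2675199551052, 'cy': 213.1643889205733, 'xyz': array([0.00879638, 0.47122279, 0.5263652 ]), 'orientation': array([ 1.02108817,  0.0043971 , -2.27557454])}
top {'fx': 415.8389338799199, 'fy': 415.8389338799199, 'cx': 280.96676618669414, 'cy': 208.02731577497605, 'xyz': array([0.40553675, 0.02088028, 1.09540053]), 'orientation': array([ 0.14374926, -0.02926315, -1.58072094])}
wrist {'fx': 325.19226210127806, 'fy': 325.19226210127806, 'cx': 278.7559415063692, 'cy': 209.69039058185024, 'xyz': array([0.09816495, 0.64715699, 0.37384964]), 'orientation': array([-0.30255974,  0.00232312,  1.30385898])}
```

View pics/top0.png

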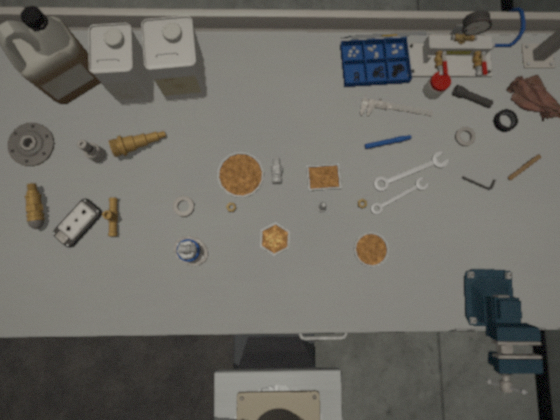

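View pics/scene0.png

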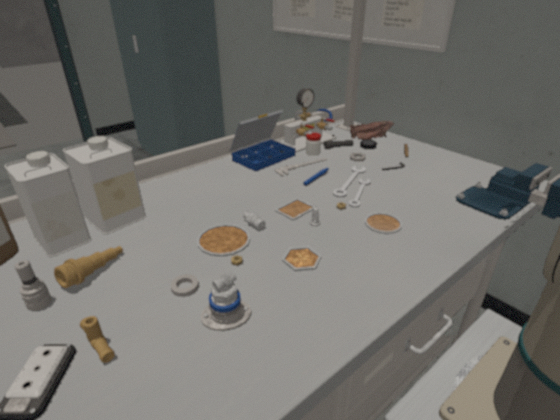

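```bash
python3 - <<'E'
from h import *
p=cv2.imread('pics/top0.png'); d=np.load('pics/top0.npy'); m=ctrl.camera_model('top')
W=pts('top',d,m)
hsv=cv2.cvtColor(p,cv2.COLOR_BGR2HSV)
mk=cv2.inRange(hsv,(5,90,60),(25,255,255)); mk=cv2.morphologyEx(mk,cv2.MORPH_CLOSE,np.ones((5,5)))
Rm=rot(m['orientation'])
def cast(u,v,z):
    r=Rm.apply([(u-m['cx'])/m['fx'],-(v-m['cy'])/m['fy'],-1]); return m['xyz']+r*(z-m['xyz'][2])/r[2]
for c in cv2.findContours(mk,0,2)[0]:
    if cv2.contourArea(c)<250: continue
    M=cv2.moments(c);u,v=M['m10']/M['m00'],M['m01']/M['m00']
    q=np.array([cast(*x[0],.0025)[:2] for x in c],np.float32)
    print(np.round([u,v],1),cast(u,v,.0025).round(4),cv2.minAreaRect(q), cv2.contourArea(c),'z',np.median(W[int(v)-3:int(v)+3,int(u)-3:int(u)+3,2]).round(4))
w=W[225:275,160:220].reshape(-1,3)
for lo,hi in((.004,.012),(.026,.04),(.04,.052),(.062,.072),(.075,.1)):
    a=w[(w[:,2]>lo)&(w[:,2]<hi)]; 
    if len(a): print(lo,len(a),a.mean(0).round(4),a.min(0).round(4),a.max(0).round(4))
cv2.imwrite('pics/c.png',np.hstack([cv2.resize(p[220:280,150:230],None,fx=5,fy=5,interpolation=2)]))
q=cv2.imread('pics/scene0.png'); 
a=cv2.resize(q[255:335,185:265],(400,400),interpolation=2);b=cv2.resize(p[220:280,160:220],(400,400),interpolation=2)
cv2.imwrite('pics/c.png',np.hstack([a,b]))
E
```

```text
[371.  249.1] [ 0.4527 -0.2489  0.0025] ((0.4531649053096771, -0.2491178810596466), (0.0743831992149353, 0.07889357954263687), 87.92230224609375) 661.5 z 0.0027
[274.4 238.5] [0.4827 0.0053 0.0025] ((0.48284202814102173, 0.005148196592926979), (0.06364106386899948, 0.0713488832116127), 84.6063461303711) 476.0 z 0.003
[111.7 216.5] [0.5435 0.4307 0.0025] ((0.5433951020240784, 0.437761515378952), (0.09853006154298782, 0.04136434942483902), 2.6292343139648438) 303.0 z 0.0489
[ 33.4 203.6] [0.5789 0.6347 0.0025] ((0.5837568044662476, 0.6350341439247131), (0.09938982874155045, 0.04185782000422478), 9.843981742858887) 476.5 z 0.0402
[323.5 176.5] [ 0.6485 -0.1281  0.0025] ((0.6488563418388367, -0.12826868891716003), (0.0568745918571949, 0.07684548944234848), 3.6252541542053223) 541.0 z 0.0027
[240.1 174.3] [0.6555 0.0961 0.0025] ((0.6566337943077087, 0.09626680612564087), (0.10710941255092621, 0.10966368019580841), 89.84477233886719) 1258.0 z 0.0029
[132.7 142.3] [0.7443 0.3846 0.0025] ((0.743051290512085, 0.3716294467449188), (0.052851613610982895, 0.15014055371284485), 8.41383171081543) 632.5 z 0.0417
[534.4  96.8] [ 0.876  -0.7299  0.0025] ((0.8678087592124939, -0.728975236415863), (0.1536087691783905, 0.10020378232002258), 34.223052978515625) 1136.0 z 0.046
0.004 358 [0.4506 0.2182 0.0071] [0.3924 0.1522 0.004 ] [0.5166 0.3035 0.012 ]
0.026 10 [0.4476 0.201  0.0349] [0.4304 0.1959 0.0289] [0.4729 0.2163 0.0391]
0.04 151 [0.4503 0.2187 0.0473] [0.4252 0.1967 0.0403] [0.4801 0.2526 0.0517]
0.062 104 [0.4484 0.2242 0.0682] [0.4299 0.2056 0.0621] [0.4736 0.2472 0.0719]
0.075 140 [0.4538 0.2195 0.0864] [0.4437 0.1987 0.077 ] [0.4655 0.2383 0.0924]
```

View pics/c.png

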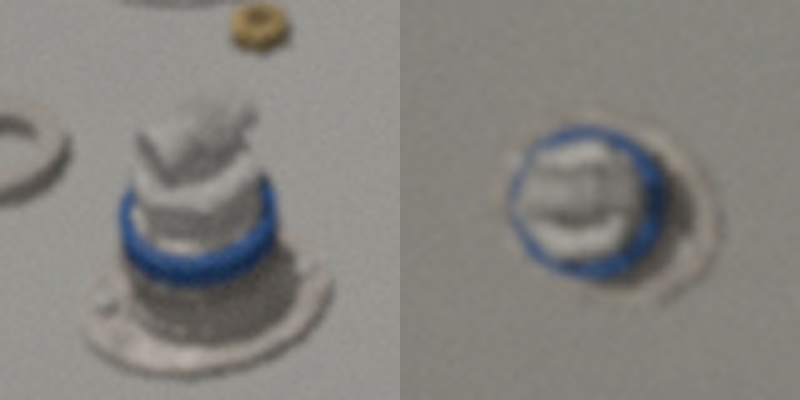

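View pics/wrist0.png

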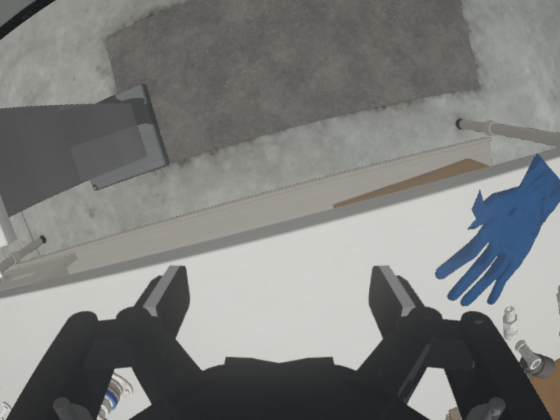

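```bash
cat >> h.py <<'E'
def go(x,y,z,yaw):
    "tool-frame shift (m) and turn (deg) from the present pose to x,y,z, pointing down at yaw"
    s=ctrl.get_obs(); A=rot(s['ee_rot']); B=R.from_euler('xyz',[np.pi,0,yaw])
    print('t',s['time'],'shift',A.inv().apply(np.array([x,y,z])-s['ee_pos']).round(4),'turn',np.degrees((A.inv()*B).as_rotvec()).round(2))
E
python3 -c "
from h import *
go(.452,.22,.21,np.pi/2)"
```

```text
t 0.15 shift [-0.378  -0.3181  0.0211] turn [-7.000e-02  6.000e-02  7.472e+01]
```

>>> send_rows(
  rows=[
    [[-0.038,-0.032,0],[0,0,7.5]],
    [[-0.076,-0.064,0],[0,0,15]],
    [[-0.113,-0.095,0],[0,0,22.5]],
    [[-0.151,-0.127,0],[0,0,30]],
    [[-0.189,-0.159,0],[0,0,37.5]],
    [[-0.227,-0.191,0],[0,0,45]],
    [[-0.265,-0.223,0.005],[0,0,52]],
    [[-0.302,-0.254,0.01],[0,0,60]],
    [[-0.34,-0.286,0.015],[0,0,67]],
    [[-0.378,-0.318,0.021],[0,0,74.7]],
    [[-0.378,-0.318,0.021],[0,0,74.7]],
    [[-0.378,-0.318,0.021],[0,0,74.7]],
  ],
  hand=100,
  force=40,
)

```text
time: 1.65
ee_pos: [0.4517, 0.2211, 0.2101]
ee_rot: [-3.141, -0.0, 1.572]
wrist_force: [-0.7, 0.5, 0.7]
finger_gap: 1.001
grip_force: 0.0
```

```bash
cat >> h.py <<'E'
def wpts(d,m):
    "world points of every wrist pixel (equidistant fisheye)"
    v,u=np.mgrid[:d.shape[0],:d.shape[1]]
    a=(u-m['cx'])/m['fx']; b=(v-m['cy'])/m['fy']; r=np.hypot(a,b)+1e-9; k=np.tan(np.minimum(r,1.5))/r
    c=np.stack([a*k*d,-b*k*d,-d],-1)
    return rot(m['orientation']).apply(c.reshape(-1,3)).reshape(c.shape)+m['xyz']
def look(name):
    m=ctrl.camera_model('wrist'); p,d=ctrl.capture('wrist'); cv2.imwrite(f'pics/{name}.png',p)
    np.savez(f'pics/{name}',d=d,W=wpts(d,m)); return p,d,wpts(d,m)
E
python3 - <<'E'
from h import *
s=ctrl.get_obs(); print(s['ee_pos'],s['ee_rot'])
p,d,W=look('w1')
ok=(d>0)&(abs(W[...,0]-.452)<.07)&(abs(W[...,1]-.22)<.07)
for lo,hi in((.003,.012),(.038,.05),(.06,.072),(.076,.1)):
    a=W[ok&(W[...,2]>lo)&(W[...,2]<hi)]
    if len(a): print(lo,len(a),a.mean(0).round(4),np.percentile(a,[1,99],axis=0).round(4),cv2.minAreaRect(a[:,:2].astype(np.float32)))
E
```

```text
[0.45166358 0.22111434 0.21010895] [-3.14068232e+00 -3.65526697e-04  1.57179619e+00]
0.003 1449 [0.4538 0.241  0.0077] [[0.4157 0.1832 0.0047]
 [0.4902 0.2679 0.0105]] ((0.44661617279052734, 0.23405984044075012), (0.1433449536561966, 0.08981136232614517), 43.293277740478516)
0.038 807 [0.4529 0.2339 0.0477] [[0.425  0.1986 0.0397]
 [0.481  0.2515 0.0499]] ((0.45289403200149536, 0.2245953381061554), (0.056782156229019165, 0.054416101425886154), 6.008224964141846)
0.06 875 [0.4509 0.2293 0.0689] [[0.4321 0.207  0.061 ]
 [0.4738 0.2464 0.0712]] ((0.452245831489563, 0.2271350920200348), (0.041110601276159286, 0.04072803631424904), 10.474382400512695)
0.076 1025 [0.455  0.2215 0.0871] [[0.4444 0.1997 0.0774]
 [0.4657 0.2392 0.0911]] ((0.45506277680397034, 0.21910500526428223), (0.021983254700899124, 0.04041019082069397), 0.6798292994499207)
```

View pics/w1.png

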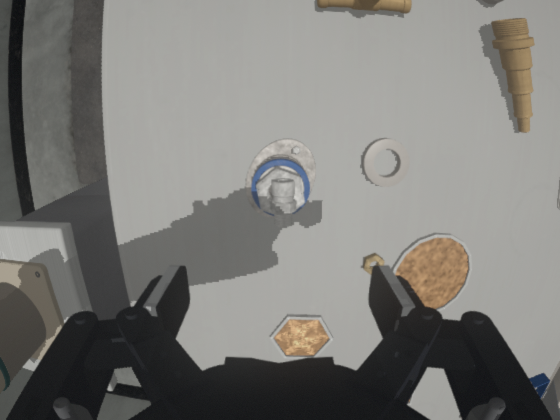

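```bash
python3 - <<'E'
from h import *
p=cv2.imread('pics/w1.png'); cv2.imwrite('pics/w1c.png',cv2.resize(p[130:225,235:335],None,fx=6,fy=6,interpolation=2))
f=np.load('pics/w1.npz');W=f['W'];d=f['d']
a=W[(d>0)&(W[...,2]>.076)&(W[...,2]<.1)&(abs(W[...,0]-.455)<.03)&(abs(W[...,1]-.22)<.04)]
for y in np.arange(.196,.244,.004):
    b=a[abs(a[:,1]-y)<.002]
    if len(b): print(y.round(3),len(b),b.min(0).round(4),b.max(0).round(4))
E
```

```text
0.2 58 [0.4476 0.199  0.0801] [0.4627 0.2019 0.0885]
0.204 71 [0.4476 0.2021 0.0817] [0.4627 0.2059 0.0889]
0.208 84 [0.4476 0.206  0.0808] [0.4626 0.21   0.0895]
0.212 73 [0.4441 0.2103 0.0802] [0.4661 0.214  0.0911]
0.216 116 [0.4442 0.214  0.0808] [0.466  0.2179 0.0916]
0.22 137 [0.4442 0.218  0.0783] [0.466  0.222  0.0915]
0.224 87 [0.4468 0.2221 0.0825] [0.4632 0.226  0.0903]
0.228 97 [0.4451 0.2261 0.0816] [0.465  0.23   0.0911]
0.232 109 [0.4451 0.23   0.0816] [0.4649 0.234  0.0911]
0.236 113 [0.4451 0.234  0.0799] [0.4649 0.238  0.0911]
0.24 80 [0.446  0.238  0.0761] [0.4649 0.2394 0.0911]
```

View pics/w1c.png

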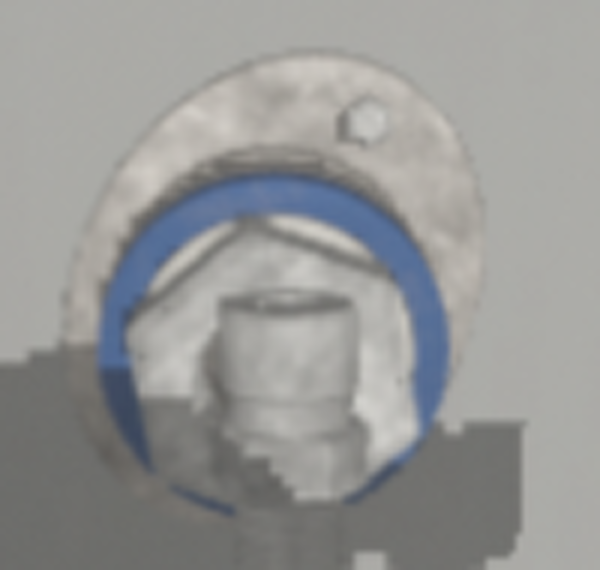

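>>> send_rows(
  rows=[
    [[0.004,0.003,0.04],[0,0,0]],
    [[0.004,0.003,0.08],[0,0,0]],
    [[0.004,0.003,0.11],[0,0,0]],
    [[0.004,0.003,0.125],[0,0,0]],
    [[0.004,0.003,0.132],[0,0,0]],
    [[0.004,0.003,0.137],[0,0,0]],
    [[0.004,0.003,0.1375],[0,0,0]],
    [[0.004,0.003,0.1375],[0,0,0]],
  ],
  hand=50,
)

```text
time: 2.7
ee_pos: [0.4555, 0.2248, 0.0734]
ee_rot: [3.141, -0.001, 1.571]
wrist_force: [0.3, 0.7, -0.5]
finger_gap: 0.499
grip_force: 0.0
```

>>> send_rows(
  rows=[
    [[0,0,0],[0,0,0]],
    [[0,0,0],[0,0,0]],
    [[0,0,0],[0,0,0]],
    [[0,0,0],[0,0,0]],
    [[0,0,0],[0,0,0]],
    [[0,0,0],[0,0,0]],
    [[0,0,0],[0,0,0]],
    [[0,0,0],[0,0,0]],
  ],
  hand=10,
  force=30,
)

```text
time: 3.7
ee_pos: [0.4554, 0.2248, 0.0732]
ee_rot: [3.141, -0.001, 1.571]
wrist_force: [-0.3, -0.5, 5.3]
finger_gap: 0.264
grip_force: 34.1
```

>>> send_rows(
  rows=[
    [[0,0,-0.01],[0,0,0]],
    [[0,0,-0.04],[0,0,0]],
    [[-0.01,0.005,-0.07],[0,0,0]],
    [[-0.04,0.022,-0.09],[0,0,0]],
    [[-0.085,0.047,-0.09],[0,0,0]],
    [[-0.135,0.075,-0.09],[0,0,0]],
    [[-0.185,0.103,-0.09],[0,0,0]],
    [[-0.235,0.13,-0.09],[0,0,0]],
    [[-0.285,0.158,-0.09],[0,0,0]],
    [[-0.325,0.18,-0.09],[0,0,0]],
    [[-0.345,0.191,-0.09],[0,0,0]],
    [[-0.348,0.193,-0.09],[0,0,0]],
  ],
)

```text
time: 5.2
ee_pos: [0.648, -0.1256, 0.1628]
ee_rot: [-3.141, 0.001, 1.568]
wrist_force: [-0.7, 0.5, -0.7]
finger_gap: 0.266
grip_force: 33.3
```

```bash
python3 - <<'E'
from h import *
s=ctrl.get_obs(); print(s['ee_pos'],s['ee_rot'],s['finger_gap'])
p,d,W=look('w2')
hsv=cv2.cvtColor(p,cv2.COLOR_BGR2HSV); mk=cv2.inRange(hsv,(5,90,60),(25,255,255))
from scipy.ndimage import label
L,n=label(mk>0)
ok=(mk>0)&(d>0)&(abs(W[...,2]-.003)<.004)
for i in range(1,n+1):
    a=W[ok&(L==i)]
    if len(a)>300: print(len(a),a.mean(0).round(4),cv2.minAreaRect(a[:,:2].astype(np.float32)))
E
```

```text
[ 0.64802581 -0.12564692  0.16277   ] [-3.14124504e+00  1.27156982e-03  1.56803165e+00] 0.26592216582449063
1114 [0.6557 0.0518 0.0032] ((0.6561377048492432, 0.05026165395975113), (0.0827447697520256, 0.019533904269337654), 0.41738489270210266)
2582 [0.4825 0.0059 0.0033] ((0.48168838024139404, 0.005790300667285919), (0.06652951240539551, 0.0745660662651062), 26.502464294433594)
4623 [ 0.6481 -0.1257  0.0033] ((0.6485390663146973, -0.12765997648239136), (0.05864386260509491, 0.07846296578645706), 4.032912731170654)
2330 [ 0.4533 -0.2479  0.0034] ((0.45182347297668457, -0.2489265650510788), (0.07713847607374191, 0.07853259146213531), 32.65921401977539)
```

View pics/w2.png

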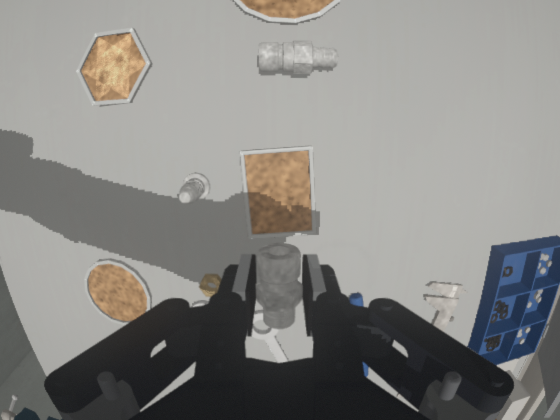

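>>> send_rows(
  rows=[
    [[0.003,0.001,0.03],[0,0,0]],
    [[0.003,0.001,0.07],[0,0,0]],
    [[0.003,0.001,0.11],[0,0,0]],
    [[0.003,0.001,0.135],[0,0,0]],
    [[0.003,0.001,0.145],[0,0,0]],
    [[0.003,0.001,0.15],[0,0,0]],
    [[0.003,0.001,0.153],[0,0,0]],
    [[0.003,0.001,0.155],[0,0,0]],
    [[0.003,0.001,0.1555],[0,0,0]],
    [[0.003,0.001,0.1555],[0,0,0]],
  ],
)

```text
time: 6.5
ee_pos: [0.6493, -0.1204, 0.0076]
ee_rot: [3.141, 0.0, 1.571]
wrist_force: [-0.6, -0.4, -1.0]
finger_gap: 0.264
grip_force: 33.3
```

>>> send_rows(
  rows=[
    [[0,0,0],[0,0,0]],
    [[0,0,0],[0,0,0]],
    [[0,0,0],[0,0,0]],
    [[0,0,0],[0,0,0]],
  ],
  hand=35,
)

```text
time: 7.0
ee_pos: [0.6492, -0.1203, 0.0073]
ee_rot: [-3.142, -0.0, 1.571]
wrist_force: [-0.4, -0.4, -0.1]
finger_gap: 0.354
grip_force: 0.0
```

>>> send_rows(
  rows=[
    [[0,0,-0.01],[0,0,0]],
    [[0,0,-0.03],[0,0,0]],
    [[0,0,-0.07],[0,0,0]],
    [[0,0,-0.12],[0,0,0]],
    [[0,0,-0.14],[0,0,0]],
    [[0,0,-0.14],[0,0,0]],
  ],
)

```text
time: 7.75
ee_pos: [0.6509, -0.1208, 0.1507]
ee_rot: [3.136, 0.001, 1.571]
wrist_force: [-1.2, -0.7, -0.5]
finger_gap: 0.346
grip_force: 0.0
```

```bash
python3 - <<'E'
from h import *
p,d,W=look('w3')
a=W[(d>0)&(W[...,2]>.009)&(W[...,2]<.05)&(abs(W[...,0]-.6485)<.035)&(abs(W[...,1]+.1277)<.045)]
print(len(a),a.mean(0),a.max(0),cv2.minAreaRect(a[:,:2].astype(np.float32)))
go(.4535,.224,.19,np.pi/2)
E
```

```text
985 [ 0.64925356 -0.12365516  0.02063103] [ 0.68041847 -0.10585715  0.02562241] ((0.659053385257721, -0.12625481188297272), (0.04048502817749977, 0.042602915316820145), 89.25332641601562)
t 7.8 shift [ 0.3444 -0.196  -0.0417] turn [0.13 0.01 0.02]
```

>>> send_rows(
  rows=[
    [[0.01,-0.006,-0.005],[0,0,0]],
    [[0.045,-0.026,-0.01],[0,0,0]],
    [[0.095,-0.054,-0.015],[0,0,0]],
    [[0.145,-0.083,-0.02],[0,0,0]],
    [[0.195,-0.111,-0.02],[0,0,0]],
    [[0.245,-0.14,-0.02],[0,0,0]],
    [[0.295,-0.168,-0.02],[0,0,0]],
    [[0.33,-0.188,-0.02],[0,0,0]],
    [[0.342,-0.195,-0.02],[0,0,0]],
    [[0.344,-0.196,-0.02],[0,0,0]],
    [[0.344,-0.196,-0.02],[0,0,0]],
  ],
  hand=75,
)

```text
time: 9.18
ee_pos: [0.4539, 0.222, 0.1672]
ee_rot: [3.141, 0.001, 1.569]
wrist_force: [-0.1, -0.1, -0.0]
finger_gap: 0.749
grip_force: 0.0
```

```bash
python3 - <<'E'
from h import *
s=ctrl.get_obs(); print(s['ee_pos'],s['ee_rot'])
p,d,W=look('w4')
ok=(d>0)&(abs(W[...,0]-.4535)<.06)&(abs(W[...,1]-.222)<.06)
for lo,hi in((.038,.052),(.066,.075)):
    a=W[ok&(W[...,2]>lo)&(W[...,2]<hi)][:,:2].astype(np.float32)
    h=cv2.convexHull(a)
    print(lo,len(a),cv2.minEnclosingCircle(h),cv2.minAreaRect(a))
    print((cv2.approxPolyDP(h,.0025,True)[:,0]).round(4).tolist())
    if lo>.06:
      c=h[:,0]; best=[]
      for t in np.radians(np.arange(0,60,1)):
        w=[np.ptp(c@np.array([np.cos(t+k),np.sin(t+k)])) for k in np.radians([0,60,120])]; best.append(sum(w)/3)
      print('flat normal deg',np.argmin(best),min(best))
cv2.imwrite('pics/w4c.png',cv2.resize(p[110:250,210:350],None,fx=4,fy=4,interpolation=2))
E
```

```text
[0.45390031 0.22203891 0.16723295] [3.14113549e+00 9.75527256e-04 1.56875259e+00]
0.038 1138 ((0.4530363082885742, 0.22369423508644104), 0.02897757850587368) ((0.4530025124549866, 0.22488021850585938), (0.05674976482987404, 0.05527761951088905), 1.9212169647216797)
[[0.48069998621940613, 0.2184000015258789], [0.4763000011444092, 0.2401999980211258], [0.4587000012397766, 0.25200000405311584], [0.4368000030517578, 0.2476000040769577], [0.4250999987125397, 0.23000000417232513], [0.4271000027656555, 0.21230000257492065], [0.44130000472068787, 0.1973000019788742], [0.4666000008583069, 0.19820000231266022], [0.47760000824928284, 0.20919999480247498]]
0.066 1667 ((0.45316335558891296, 0.22401781380176544), 0.023632895201444626) ((0.45293423533439636, 0.22396451234817505), (0.046644020825624466, 0.04137271270155907), 39.876136779785156)
[[0.4749999940395355, 0.21549999713897705], [0.4706000089645386, 0.23919999599456787], [0.44839999079704285, 0.24690000712871552], [0.4311999976634979, 0.2320999950170517], [0.4359999895095825, 0.20800000429153442], [0.4575999975204468, 0.20090000331401825]]
flat normal deg 10 0.041347924775657706
```

View pics/w4c.png

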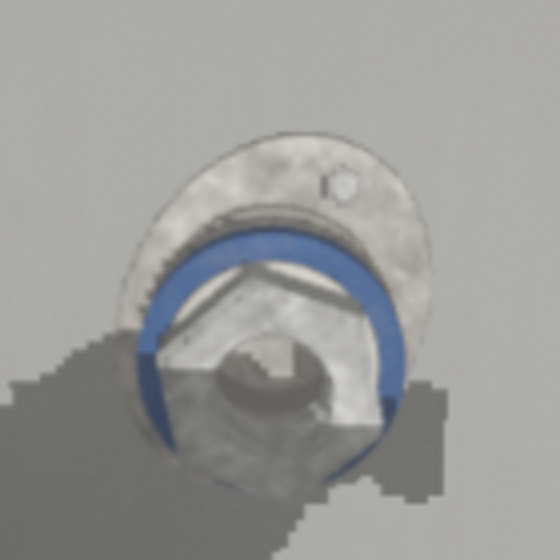

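>>> send_rows(
  rows=[
    [[0.001,-0.001,0.02],[0,0,-5]],
    [[0.001,-0.001,0.05],[0,0,-10]],
    [[0.001,-0.001,0.08],[0,0,-10]],
    [[0.001,-0.001,0.1],[0,0,-10]],
    [[0.001,-0.001,0.11],[0,0,-10]],
    [[0.001,-0.001,0.114],[0,0,-10]],
    [[0.001,-0.001,0.114],[0,0,-10]],
    [[0.001,-0.001,0.114],[0,0,-10]],
  ],
)

```text
time: 10.22
ee_pos: [0.4526, 0.2248, 0.0539]
ee_rot: [3.14, -0.0, 1.745]
wrist_force: [-0.7, -0.3, 0.0]
finger_gap: 0.756
grip_force: 0.0
```

>>> send_rows(
  rows=[
    [[0,0,0],[0,0,0]],
    [[0,0,0],[0,0,0]],
    [[0,0,0],[0,0,0]],
    [[0,0,0],[0,0,0]],
    [[0,0,0],[0,0,0]],
    [[0,0,0],[0,0,0]],
    [[0,0,0],[0,0,0]],
    [[0,0,0],[0,0,0]],
  ],
  hand=35,
  force=40,
)

```text
time: 11.22
ee_pos: [0.4523, 0.2249, 0.0539]
ee_rot: [3.141, -0.001, 1.746]
wrist_force: [-0.6, -0.7, 6.2]
finger_gap: 0.468
grip_force: 39.9
```

>>> send_rows(
  rows=[
    [[0,0,-0.005],[0,0,0]],
    [[0,0,-0.025],[0,0,0]],
    [[0,0,-0.05],[0,0,0]],
    [[-0.01,0,-0.065],[0,0,0]],
    [[-0.04,-0.002,-0.07],[0,0,0]],
    [[-0.08,-0.003,-0.07],[0,0,0]],
    [[-0.12,-0.005,-0.07],[0,0,0]],
    [[-0.16,-0.006,-0.07],[0,0,0]],
    [[-0.195,-0.008,-0.07],[0,0,0]],
    [[-0.217,-0.009,-0.07],[0,0,0]],
    [[-0.221,-0.009,-0.07],[0,0,0]],
    [[-0.221,-0.009,-0.07],[0,0,0]],
  ],
)

```text
time: 12.72
ee_pos: [0.4814, 0.0057, 0.1232]
ee_rot: [-3.141, -0.001, 1.745]
wrist_force: [-0.1, 0.6, -0.8]
finger_gap: 0.469
grip_force: 40.7
```

>>> send_rows(
  rows=[
    [[0,0,0.02],[0,0,0]],
    [[0,0,0.05],[0,0,0]],
    [[0,0,0.08],[0,0,0]],
    [[0,0,0.1],[0,0,0]],
    [[0,0,0.108],[0,0,0]],
    [[0,0,0.112],[0,0,0]],
    [[0,0,0.114],[0,0,0]],
    [[0,0,0.115],[0,0,0]],
    [[0,0,0.115],[0,0,0]],
  ],
)

```text
time: 13.85
ee_pos: [0.482, 0.0055, 0.0087]
ee_rot: [3.141, 0.0, 1.746]
wrist_force: [-1.0, 0.2, -0.9]
finger_gap: 0.47
grip_force: 40.6
```

>>> send_rows(
  rows=[
    [[0,0,0.001],[0,0,0]],
    [[0,0,0.001],[0,0,0]],
  ],
)

```text
time: 14.1
ee_pos: [0.4819, 0.0054, 0.0077]
ee_rot: [3.141, -0.0, 1.745]
wrist_force: [-1.1, -0.2, 4.0]
finger_gap: 0.474
grip_force: 41.2
```

>>> send_rows(
  rows=[
    [[0,0,0],[0,0,0]],
    [[0,0,0],[0,0,0]],
    [[0,0,0],[0,0,0]],
    [[0,0,0],[0,0,0]],
  ],
  hand=62,
)

```text
time: 14.6
ee_pos: [0.4816, 0.0054, 0.0072]
ee_rot: [-3.141, -0.0, 1.746]
wrist_force: [0.4, 0.1, 0.5]
finger_gap: 0.615
grip_force: 0.0
```

>>> send_rows(
  rows=[
    [[0,0,-0.01],[0,0,0]],
    [[0,0,-0.035],[0,0,0]],
    [[0,0,-0.075],[0,0,0]],
    [[0,0,-0.115],[0,0,0]],
    [[0.02,0.001,-0.14],[0,0,0]],
    [[0.06,0.002,-0.145],[0,0,0]],
    [[0.11,0.004,-0.145],[0,0,0]],
    [[0.16,0.006,-0.145],[0,0,0]],
    [[0.2,0.008,-0.145],[0,0,0]],
    [[0.219,0.009,-0.145],[0,0,0]],
    [[0.221,0.009,-0.145],[0,0,0]],
    [[0.221,0.009,-0.145],[0,0,0]],
  ],
  hand=90,
)

```text
time: 16.1
ee_pos: [0.4524, 0.2228, 0.1525]
ee_rot: [-3.142, 0.001, 1.743]
wrist_force: [0.8, -0.1, 0.2]
finger_gap: 0.9
grip_force: 0.0
```

```bash
python3 - <<'E'
from h import *
s=ctrl.get_obs(); print(s['ee_pos'],s['ee_rot'])
p,d,W=look('w5')
ok=(d>0)&(abs(W[...,0]-.4535)<.06)&(abs(W[...,1]-.222)<.06)
for lo,hi in((.003,.014),(.022,.037),(.04,.06)):
    a=W[ok&(W[...,2]>lo)&(W[...,2]<hi)][:,:2].astype(np.float32)
    print(lo,len(a),cv2.minEnclosingCircle(a),cv2.minAreaRect(a))
hsv=cv2.cvtColor(p,cv2.COLOR_BGR2HSV); b=W[ok&(cv2.inRange(hsv,(100,110,30),(125,255,255))>0)]
print('blue',len(b),b.min(0),b.max(0),cv2.minEnclosingCircle(b[:,:2].astype(np.float32)))
a=W[(d>0)&(W[...,2]>.015)&(W[...,2]<.03)&(np.hypot(W[...,0]-.4825,W[...,1]-.0055)<.04)]
if len(a): print('nut',len(a),a.mean(0),cv2.minEnclosingCircle(a[:,:2].astype(np.float32)),np.percentile(a[:,2],[5,50,95]))
cv2.imwrite('pics/w5c.png',p)
E
```

```text
[0.45244794 0.22275466 0.152474  ] [-3.14154054e+00  1.01408237e-03  1.74330427e+00]
0.003 2858 ((0.460671067237854, 0.22653943300247192), 0.0641217976808548) ((0.4469268321990967, 0.22841733694076538), (0.11094552278518677, 0.09166766703128815), 82.21977996826172)
0.022 505 ((0.4522745609283447, 0.23026777803897858), 0.027161166071891785) ((0.45020782947540283, 0.22938880324363708), (0.049573011696338654, 0.048636384308338165), 71.58570098876953)
0.04 2510 ((0.453241229057312, 0.2238185852766037), 0.028981557115912437) ((0.45264941453933716, 0.2238692045211792), (0.05640124902129173, 0.05725148320198059), 12.007664680480957)
blue 217 [0.42672191 0.22496425 0.04617554] [0.48034909 0.25120462 0.05008525] ((0.4535354971885681, 0.22813992202281952), 0.02708590403199196)
```

View pics/w5c.png

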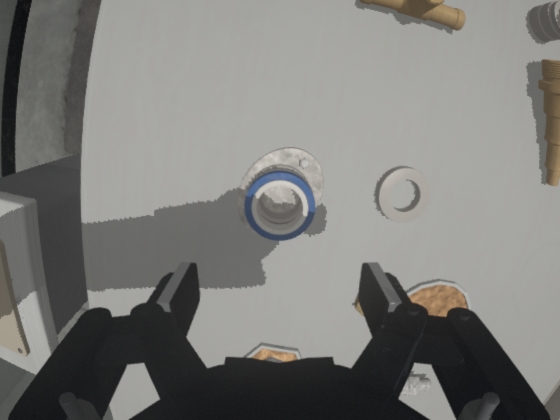

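>>> send_rows(
  rows=[
    [[-0.001,0.0005,0.02],[0,0,0]],
    [[-0.001,0.0005,0.05],[0,0,0]],
    [[-0.001,0.0005,0.08],[0,0,0]],
    [[-0.001,0.0005,0.1],[0,0,0]],
    [[-0.001,0.0005,0.112],[0,0,0]],
    [[-0.001,0.0005,0.117],[0,0,0]],
    [[-0.001,0.0005,0.1185],[0,0,0]],
    [[-0.001,0.0005,0.1185],[0,0,0]],
    [[-0.001,0.0005,0.1185],[0,0,0]],
  ],
)

```text
time: 17.27
ee_pos: [0.4531, 0.2239, 0.0343]
ee_rot: [3.141, -0.0, 1.746]
wrist_force: [-0.2, 0.3, 0.4]
finger_gap: 0.898
grip_force: 0.0
```

>>> send_rows(
  rows=[
    [[0,0,0],[0,0,0]],
    [[0,0,0],[0,0,0]],
    [[0,0,0],[0,0,0]],
    [[0,0,0],[0,0,0]],
    [[0,0,0],[0,0,0]],
    [[0,0,0],[0,0,0]],
    [[0,0,0],[0,0,0]],
    [[0,0,0],[0,0,0]],
  ],
  hand=50,
  force=25,
)

```text
time: 18.27
ee_pos: [0.453, 0.2239, 0.0343]
ee_rot: [3.141, -0.0, 1.746]
wrist_force: [-0.5, -0.6, 6.1]
finger_gap: 0.65
grip_force: 25.7
```

>>> send_rows(
  rows=[
    [[0,0,-0.004],[0,0,0]],
    [[0,0,-0.015],[0,0,0]],
    [[0,0,-0.035],[0,0,0]],
    [[0,0,-0.06],[0,0,0]],
    [[-0.01,-0.002,-0.075],[0,0,0]],
    [[-0.04,-0.007,-0.08],[0,0,0]],
    [[-0.08,-0.014,-0.08],[0,0,0]],
    [[-0.12,-0.021,-0.08],[0,0,0]],
    [[-0.16,-0.028,-0.08],[0,0,0]],
    [[-0.2,-0.036,-0.08],[0,0,0]],
    [[-0.225,-0.04,-0.08],[0,0,0]],
    [[-0.233,-0.041,-0.08],[0,0,0]],
  ],
)

```text
time: 19.77
ee_pos: [0.4525, -0.0151, 0.1141]
ee_rot: [-3.141, 0.001, 1.742]
wrist_force: [-0.7, -0.5, 0.4]
finger_gap: 0.645
grip_force: 26.6
```

>>> send_rows(
  rows=[
    [[-0.01,-0.002,0],[0,0,0]],
    [[-0.04,-0.007,0],[0,0,0]],
    [[-0.08,-0.014,0],[0,0,0]],
    [[-0.12,-0.021,0],[0,0,0]],
    [[-0.16,-0.028,0],[0,0,0]],
    [[-0.195,-0.035,0],[0,0,0]],
    [[-0.222,-0.04,0],[0,0,0]],
    [[-0.232,-0.041,0],[0,0,0]],
    [[-0.233,-0.042,0],[0,0,0]],
    [[-0.233,-0.042,0],[0,0,0]],
  ],
)

```text
time: 21.02
ee_pos: [0.4521, -0.2478, 0.1136]
ee_rot: [-3.141, -0.001, 1.748]
wrist_force: [0.7, 0.8, -0.3]
finger_gap: 0.65
grip_force: 26.6
```

```bash
python3 - <<'E'
from h import *
s=ctrl.get_obs(); print(s['ee_pos'],s['ee_rot'])
go(.4523,-.249,.0025,1.745)
p,d,W=look('w6')
m=ctrl.camera_model('top'); p2,d2=ctrl.capture('top'); V=pts('top',d2,m)
ok=(abs(V[...,0]-.4535)<.06)&(abs(V[...,1]-.222)<.07)
for lo,hi in((.003,.014),(.022,.037),(.037,.06)):
    a=V[ok&(V[...,2]>lo)&(V[...,2]<hi)][:,:2].astype(np.float32)
    if len(a): print(lo,len(a),cv2.minEnclosingCircle(a),cv2.minAreaRect(a))
E
```

```text
[ 0.45212704 -0.24782234  0.11362104] [-3.14118035e+00 -1.49286018e-03  1.74756286e+00]
t 21.025 shift [-0.0014  0.      0.1111] turn [-0.02 -0.09  0.15]
0.003 602 ((0.45465558767318726, 0.21998292207717896), 0.08347710967063904) ((0.45346713066101074, 0.22206422686576843), (0.1399374008178711, 0.11664573103189468), 89.61207580566406)
0.022 216 ((0.45175978541374207, 0.2246936857700348), 0.028412161394953728) ((0.45193466544151306, 0.22442220151424408), (0.055654387921094894, 0.05293534696102142), 89.9044418334961)
0.037 32 ((0.4511520564556122, 0.22427403926849365), 0.027398325502872467) ((0.4517541229724884, 0.22189387679100037), (0.04973875731229782, 0.05080138519406319), 79.00817108154297)
```

View pics/w6.png

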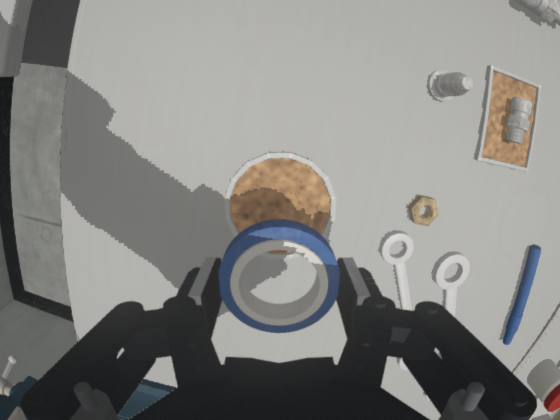

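>>> send_rows(
  rows=[
    [[-0.001,0,0.02],[0,0,0]],
    [[-0.001,0,0.05],[0,0,0]],
    [[-0.001,0,0.08],[0,0,0]],
    [[-0.001,0,0.097],[0,0,0]],
    [[-0.001,0,0.104],[0,0,0]],
    [[-0.001,0,0.108],[0,0,0]],
    [[-0.001,0,0.1095],[0,0,0]],
    [[-0.001,0,0.1095],[0,0,0]],
    [[-0.001,0,0.1095],[0,0,0]],
  ],
)

```text
time: 22.25
ee_pos: [0.4525, -0.2508, 0.0047]
ee_rot: [3.141, 0.0, 1.746]
wrist_force: [0.1, 0.3, -0.9]
finger_gap: 0.646
grip_force: 26.7
```

>>> send_rows(
  rows=[
    [[0.001,0,0.001],[0,0,0]],
    [[0.001,0,0.0015],[0,0,0]],
    [[0.001,0,0.0015],[0,0,0]],
  ],
)

```text
time: 22.62
ee_pos: [0.452, -0.2496, 0.0027]
ee_rot: [-3.141, -0.0, 1.746]
wrist_force: [-0.1, -0.0, -1.2]
finger_gap: 0.648
grip_force: 26.7
```

>>> send_rows(
  rows=[
    [[0,0,0],[0,0,0]],
    [[0,0,0],[0,0,0]],
    [[0,0,0],[0,0,0]],
    [[0,0,0],[0,0,0]],
  ],
  hand=85,
)

```text
time: 23.12
ee_pos: [0.4521, -0.2496, 0.0028]
ee_rot: [3.142, 0.0, 1.746]
wrist_force: [-0.4, 0.5, 0.3]
finger_gap: 0.849
grip_force: 0.0
```

>>> send_rows(
  rows=[
    [[0,0,-0.01],[0,0,0]],
    [[0,0,-0.035],[0,0,0]],
    [[0,0,-0.075],[0,0,0]],
    [[0,0,-0.115],[0,0,0]],
    [[0.01,0.002,-0.14],[0,0,0]],
    [[0.04,0.007,-0.145],[0,0,0]],
    [[0.08,0.014,-0.145],[0,0,0]],
    [[0.12,0.021,-0.145],[0,0,0]],
    [[0.16,0.028,-0.145],[0,0,0]],
    [[0.2,0.036,-0.145],[0,0,0]],
    [[0.225,0.04,-0.145],[0,0,0]],
    [[0.233,0.041,-0.145],[0,0,0]],
  ],
  hand=90,
)

```text
time: 24.62
ee_pos: [0.4519, -0.0114, 0.1483]
ee_rot: [3.141, -0.001, 1.749]
wrist_force: [-0.5, -0.1, -0.4]
finger_gap: 0.9
grip_force: 0.0
```

>>> send_rows(
  rows=[
    [[0.01,0.002,0],[0,0,0]],
    [[0.04,0.007,0],[0,0,0]],
    [[0.08,0.014,0],[0,0,0]],
    [[0.12,0.021,0],[0,0,0]],
    [[0.16,0.028,0],[0,0,0]],
    [[0.195,0.035,0],[0,0,0]],
    [[0.222,0.04,0],[0,0,0]],
    [[0.232,0.041,0],[0,0,0]],
    [[0.233,0.042,0],[0,0,0]],
    [[0.233,0.042,0],[0,0,0]],
  ],
)

```text
time: 25.88
ee_pos: [0.4531, 0.2221, 0.1479]
ee_rot: [-3.142, 0.001, 1.743]
wrist_force: [-0.0, 0.1, 0.1]
finger_gap: 0.9
grip_force: 0.0
```

```bash
python3 - <<'E'
from h import *
s=ctrl.get_obs(); print(s['ee_pos'],s['ee_rot'])
p,d,W=look('w7')
ok=(d>0)&(abs(W[...,0]-.4535)<.06)&(abs(W[...,1]-.224)<.055)
for lo,hi in((.005,.014),(.032,.0365),(.037,.06)):
    a=W[ok&(W[...,2]>lo)&(W[...,2]<hi)][:,:2].astype(np.float32)
    if len(a): print(lo,len(a),cv2.minEnclosingCircle(a),cv2.minAreaRect(a))
m=ctrl.camera_model('top'); p2,d2=ctrl.capture('top'); V=pts('top',d2,m)
for n,x,y,r in(('tape',.4523,-.249,.035),('nut',.4824,.0055,.03),('coup',.6485,-.1277,.025)):
    a=V[(V[...,2]>.01)&(np.hypot(V[...,0]-x,V[...,1]-y)<r)]
    print(n,len(a),a.mean(0).round(4),a[:,2].max(),cv2.minEnclosingCircle(a[:,:2].astype(np.float32)))
go(.452,.224,.02,1.745)
cv2.imwrite('pics/w7c.png',np.hstack([cv2.resize(p[100:260,200:360],(400,400)),cv2.resize(p2[140:280,250:390],(400,400))]))
E
```

```text
[0.45310791 0.22206602 0.14786848] [-3.14150023e+00  7.69274291e-04  1.74324322e+00]
0.005 3458 ((0.45232927799224854, 0.22483018040657043), 0.04593082517385483) ((0.45231494307518005, 0.22485923767089844), (0.0912063792347908, 0.0708727315068245), 49.62973403930664)
0.032 1475 ((0.4531821608543396, 0.22467999160289764), 0.028755800798535347) ((0.453171968460083, 0.2248775213956833), (0.056288864463567734, 0.05696446821093559), 53.275611877441406)
0.037 209 ((0.45308414101600647, 0.22490765154361725), 0.027255570515990257) ((0.4526875913143158, 0.22257421910762787), (0.049577489495277405, 0.05200149118900299), 82.78445434570312)
tape 230 [ 0.4503 -0.2475  0.0156] 0.02151094311175772 ((0.45085564255714417, -0.24807722866535187), 0.0286388099193573)
nut 160 [0.4804 0.0056 0.022 ] 0.029184467699376215 ((0.4806559383869171, 0.005663164425641298), 0.022636037319898605)
coup 105 [ 0.6463 -0.1238  0.0203] 0.027636051717062182 ((0.6465727090835571, -0.12441632151603699), 0.019998149946331978)
t 25.975 shift [ 0.002  -0.0007  0.1279] turn [-0.01  0.03 -0.1 ]
```

View pics/w7c.png

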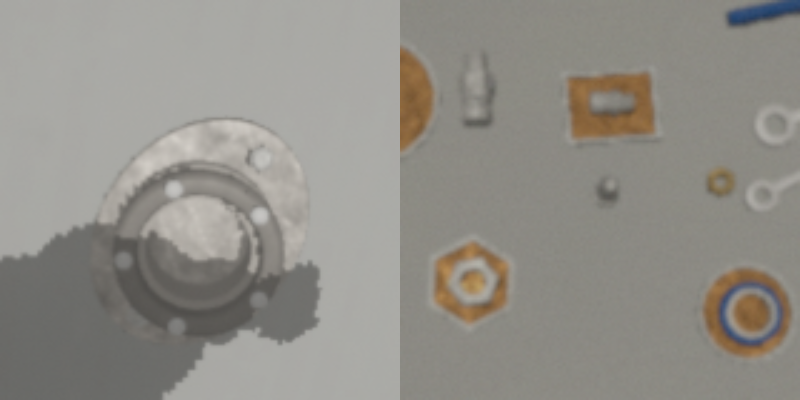

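>>> send_rows(
  rows=[
    [[0.001,0,0.02],[0,0,0]],
    [[0.001,0,0.05],[0,0,0]],
    [[0.001,0,0.085],[0,0,0]],
    [[0.001,0,0.11],[0,0,0]],
    [[0.001,0,0.125],[0,0,0]],
    [[0.001,0,0.132],[0,0,0]],
    [[0.001,0,0.1345],[0,0,0]],
    [[0.001,0,0.1345],[0,0,0]],
  ],
)

```text
time: 26.98
ee_pos: [0.453, 0.2249, 0.0138]
ee_rot: [3.141, -0.0, 1.746]
wrist_force: [-0.7, -0.5, 0.0]
finger_gap: 0.899
grip_force: 0.0
```

>>> send_rows(
  rows=[
    [[0,0,0],[0,0,0]],
    [[0,0,0],[0,0,0]],
    [[0,0,0],[0,0,0]],
    [[0,0,0],[0,0,0]],
    [[0,0,0],[0,0,0]],
    [[0,0,0],[0,0,0]],
    [[0,0,0],[0,0,0]],
    [[0,0,0],[0,0,0]],
  ],
  hand=50,
  force=80,
)

```text
time: 27.98
ee_pos: [0.453, 0.225, 0.0146]
ee_rot: [3.14, -0.001, 1.745]
wrist_force: [-1.9, -0.8, 9.6]
finger_gap: 0.624
grip_force: 81.6
```

>>> send_rows(
  rows=[
    [[0,0,-0.003],[0,0,0]],
    [[0,0,-0.012],[0,0,0]],
    [[0,0,-0.03],[0,0,0]],
    [[0,0,-0.05],[0,0,0]],
    [[0,0,-0.06],[0,0,0]],
    [[-0.01,0.011,-0.06],[0,0,0]],
    [[-0.035,0.038,-0.06],[0,0,0]],
    [[-0.065,0.071,-0.06],[0,0,0]],
    [[-0.095,0.104,-0.06],[0,0,0]],
    [[-0.125,0.137,-0.06],[0,0,0]],
    [[-0.15,0.165,-0.06],[0,0,0]],
    [[-0.16,0.176,-0.06],[0,0,0]],
  ],
)

```text
time: 29.48
ee_pos: [0.6557, 0.0938, 0.0722]
ee_rot: [3.141, 0.002, 1.742]
wrist_force: [-0.5, -0.0, -4.0]
finger_gap: 0.619
grip_force: 84.7
```

>>> send_rows(
  rows=[
    [[-0.002,0.002,0],[0,0,0]],
    [[-0.002,0.002,0],[0,0,0]],
    [[-0.002,0.002,0],[0,0,0]],
  ],
)

```text
time: 29.85
ee_pos: [0.6549, 0.0976, 0.0731]
ee_rot: [-3.14, -0.001, 1.747]
wrist_force: [0.5, -0.1, -3.5]
finger_gap: 0.624
grip_force: 84.8
```

```bash
python3 - <<'E'
from h import *
s=ctrl.get_obs(); print(s['ee_pos'],s['ee_rot'])
go(.6565,.0963,.017,1.745)
p,d,W=look('w8')
m=ctrl.camera_model('top'); p2,d2=ctrl.capture('top'); V=pts('top',d2,m)
cv2.imwrite('pics/w8c.png',p)
E
```

```text
[0.65486146 0.09763102 0.07311537] [-3.14030140e+00 -1.13212733e-03  1.74720509e+00]
t 29.85 shift [-0.0017  0.0015  0.0561] turn [-0.07 -0.06  0.13]
```

View pics/w8c.png

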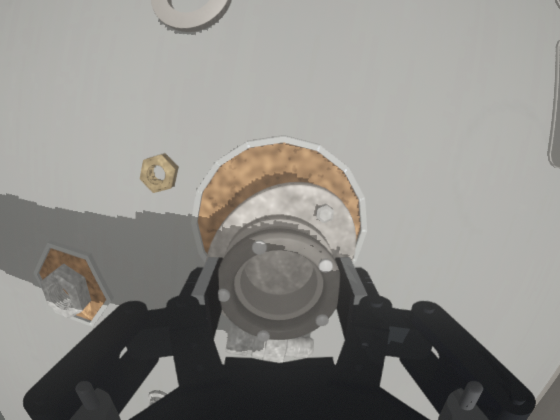

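>>> send_rows(
  rows=[
    [[-0.001,0.001,0.015],[0,0,0]],
    [[-0.001,0.001,0.032],[0,0,0]],
    [[-0.001,0.001,0.044],[0,0,0]],
    [[-0.001,0.001,0.05],[0,0,0]],
    [[-0.001,0.001,0.053],[0,0,0]],
    [[-0.001,0.001,0.055],[0,0,0]],
    [[-0.001,0.001,0.056],[0,0,0]],
    [[-0.001,0.001,0.056],[0,0,0]],
    [[-0.001,0.001,0.056],[0,0,0]],
  ],
)

```text
time: 31.08
ee_pos: [0.6574, 0.0954, 0.0176]
ee_rot: [3.141, -0.0, 1.746]
wrist_force: [0.0, -0.4, -2.9]
finger_gap: 0.619
grip_force: 84.8
```

Still hanging (about 3 N); lower another millimetre or so, then release and retreat.

>>> send_rows(
  rows=[
    [[0,0,0.001],[0,0,0]],
    [[0,0,0.0012],[0,0,0]],
    [[0,0,0.0012],[0,0,0]],
  ],
)

```text
time: 31.45
ee_pos: [0.6574, 0.0954, 0.0173]
ee_rot: [3.141, -0.0, 1.746]
wrist_force: [-2.9, -0.1, 6.2]
finger_gap: 0.622
grip_force: 85.6
```

>>> send_rows(
  rows=[
    [[0,0,0],[0,0,0]],
    [[0,0,0],[0,0,0]],
    [[0,0,0],[0,0,0]],
    [[0,0,0],[0,0,0]],
    [[0,0,0],[0,0,0]],
  ],
  hand=90,
)

```text
time: 32.08
ee_pos: [0.6572, 0.0953, 0.016]
ee_rot: [-3.142, -0.0, 1.746]
wrist_force: [-0.1, -0.3, 0.7]
finger_gap: 0.898
grip_force: 0.0
```

>>> send_rows(
  rows=[
    [[0,0,-0.01],[0,0,0]],
    [[0,0,-0.035],[0,0,0]],
    [[0,0,-0.075],[0,0,0]],
    [[0,0,-0.115],[0,0,0]],
    [[-0.02,0,-0.15],[0,0,0]],
    [[-0.03,0,-0.17],[0,0,0]],
    [[-0.03,0,-0.17],[0,0,0]],
    [[-0.03,0,-0.17],[0,0,0]],
  ],
)

```text
time: 33.08
ee_pos: [0.6616, 0.0667, 0.1853]
ee_rot: [-3.14, -0.001, 1.746]
wrist_force: [0.4, -0.1, -0.1]
finger_gap: 0.902
grip_force: 0.0
```

```bash
python3 - <<'E'
from h import *
p,d,W=look('w9')
ok=(d>0)&(np.hypot(W[...,0]-.656,W[...,1]-.0963)<.052)
for lo,hi in((.0075,.014),(.034,.039)):
    a=W[ok&(W[...,2]>lo)&(W[...,2]<hi)]; print(lo,len(a),a.mean(0),cv2.minEnclosingCircle(a[:,:2].astype(np.float32)))
a=a-a.mean(0); print('tilt',np.linalg.svd(a,full_matrices=0)[2][2])
m=ctrl.camera_model('top'); p2,d2=ctrl.capture('top'); V=pts('top',d2,m)
for n,x,y,r in(('tape',.4523,-.249,.035),('nut',.4824,.0055,.03),('coup',.6485,-.1277,.025),('bear',.656,.0963,.05)):
    a=V[(V[...,2]>.012)&(np.hypot(V[...,0]-x,V[...,1]-y)<r)]
    print(n,len(a),a.mean(0).round(4),cv2.minEnclosingCircle(a[:,:2].astype(np.float32)))
cv2.imwrite('pics/w9c.png',p)
E
```

```text
0.0075 2997 [0.65706854 0.09935489 0.01028868] ((0.6572326421737671, 0.09507241100072861), 0.045892052352428436)
0.034 1171 [0.65793117 0.09552567 0.03760462] ((0.6576687097549438, 0.09510653465986252), 0.028709976002573967)
tilt [-2.58854314e-03 -8.47457048e-04  9.99996291e-01]
tape 222 [ 0.4503 -0.2485  0.0157] ((0.4505428075790405, -0.24822689592838287), 0.028901871293783188)
nut 160 [0.4808 0.0052 0.0222] ((0.48081356287002563, 0.00538663798943162), 0.022412315011024475)
coup 106 [ 0.6462 -0.1239  0.0205] ((0.646994948387146, -0.12451225519180298), 0.019913911819458008)
bear 1940 [0.6506 0.0829 0.5897] ((0.6540735960006714, 0.0927581936120987), 0.049346938729286194)
```

View pics/w9c.png

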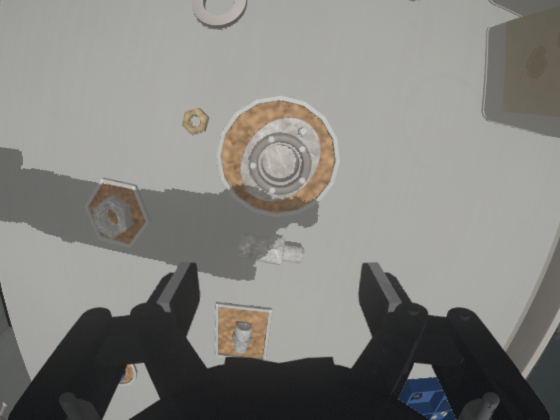

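The picture shows the bearing flat in the large nest at (280,158), the nut in the hexagonal nest at (115,215) and the coupler in the rectangular nest at (243,335). The top camera has the tape roll in its nest too.

```bash
python3 -c "
from cell import ctrl
print(ctrl.job_done())"
```

```text
the job is handed in; nothing more can be done
None
```

The pile is taken apart and the job is handed in at about 33 s of the 96 s allowed: by the last camera measurements, the coupler, nut, tape roll and bearing each lie flat in their own nest, within about 5 mm of its middle, and released. The judge's verdict was not returned.

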